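# Hold the round timer at three

## Robot

A 6-joint arm with a two-finger parallel gripper is mounted at the origin on the work surface. World frame = base frame: x ahead of the robot, y to its left, z up, the work surface at z = 0. Lengths are in m, angles in rad, forces in N, time in s.
With the tool pointing down it reaches from about 0.3 to 0.775 m from the base axis. Payload 14.6 kg.
Tool frame: the origin (TCP) lies on the centre line of the jaws, within the pads' length; the fingertips stand 11 mm ahead of it and the grasp point (between the pads) lies 8 mm behind it; y points along the fingers, x is the direction in which the jaws open and shut, and the axes are right-handed (so a half turn about y gives the same grasp; the last joint's range is limited). The gripper opens to 94 mm and grips with 3 to 60 N. Pads are 16 mm wide; open, the fingers measure 119 mm over their backs; the gripper's body (75 mm by 177 mm) begins 78 mm behind the grasp point.
Start: joints at [1.174, 0.3, 1.521, -0, 1.321, -0.067], TCP at [0.178, 0.52, 0.216] pointing down, gripper open.
Joint ranges: [-3.03, 3.03], [-0.79, 2.21], [0.23, 2.52], [-1.04, 4.18], [0, 3.07], [-2.55, 2.55]. Speed limits (rad/s): [2.22, 2.22, 2.57, 3.14, 3.14, 3.14].

## Interface

Orientations are given as [roll, pitch, yaw] about the fixed x, y, z axes, in that order (R = Rz(yaw) Ry(pitch) Rx(roll)).
In Python, from station import ctrl, imaging gives the robot as it stands. The module is installed in compiled form; this text tells all that it offers.
- The arm moves only by the tool apply_moves, never from a script. Its argument "deltas" is a list of rows, each an object with "dp": the shift along the tool's x, y, z in m, a list of three; "roll": the turn about the tool's y in rad; "grip": the closure, from -1 (fully open) to 1 (shut). In form: [{"dp": [tx, ty, tz], "roll": roll, "grip": grip}, ...]. A call has 1 to 10 rows; each row shifts and turns the commanded pose from where the row before left it, along the tool's axes as they then stand; what a row does not reach is not made up. A row lasts 1/8 s, in which the tool goes at most 62.5 mm and 10.7 degrees, less where a joint would pass 70% of its speed; a pose out of reach is approached as far as the arm can. A call with a gripper value outside its range is refused whole. The fingers move at their own pace and stop on an object; "newtons" is the grip in N (left out, the last holds). Time passes only in rows, so rows that do not move let the fingers close. It gives the time, the measured TCP pose, the force and the opening at its end, in the units of the state.
- ctrl.get_obs(): the state, without advancing time (a new reading comes with each control period).
- imaging.camera(name): name is "scene" or "top" or "wrist"; returns the picture (400x640x3 uint8, blue, green, red); there is no depth.
- imaging.camera_info(name): a dict with "K" (3x3 intrinsics, pixels), "world_from_camera" (4x4, takes a point from camera to world coordinates). Camera axes: x right, y down, z forward; pixel columns grow to the right and rows downward; lengths in m; the calibration is good to about 2 mm. A picture is of the moment at which its call begins: read the wrist's pose just before it. camera_info takes no time and is no camera call; for the wrist camera it gives the pose at the moment of the call.
- ctrl.hand_in(): hands the job in, once; it reports no verdict.
The state is a dict: "time_s": time; "qpos": joint angles; "joint_vel": joint speeds; "tau": joint torques, N m; "ee_pos": TCP position; "eef_rot": TCP orientation; "force": force on the tool from outside, world axes, zero at the start; "moment": the same for the moment, N m; "grip_width": finger opening in m.
Only numpy, scipy, OpenCV 4.12 (cv2) and the standard library are available. Lean on these libraries where they do the work, as an engineer would, in place of code of your own. Each camera call takes 0.05 s, during which the arm holds its last target. There are 200 camera calls.

## Task

We are about to start a three-minute round: turn the black knob of the round timer on the cart clockwise, past the first two clicks to the third (the mark with three dots), and keep holding it there against its spring, because letting it snap back is what starts the countdown and the players are not ready yet. Finish while still holding the knob steady at the third mark, neither short of it nor beyond, and leave the dice tray, gems, tin, mallet and organizers where they are.

Things in the scene. Friction and masses are not known exactly. Their poses are not given: they have to be found in the camera images.
- timer: Round timer: flat white case 160 (x) x 130 mm, 40 mm high, with a round aluminium dial plate (radius 59 mm) and a dark countdown window at its -x edge, screwed to the cart top by lugs at x = 86 and -116 mm. Origin: on its underside, under the knob's axis (65 mm from the +x face). x points to 12 o'clock of the dial plate, y left of that, z up. Yaw varies by 0.6 rad either way from the robot's x.
- timer_knob: The timer's black knob, turning about the vertical axis through the middle of the dial plate: a flat fluted skirt of 36 mm radius, its top 51 mm above the cart top, and on it a straight upright bar grip 64 mm long (along the knob's x), 13 mm thick (y), from 51 to 79 mm above the cart top. A white line marks the +x end of the bar. Origin: on the axis, at cart top level.
- knob_grip (a point): The place to grip: on the knob's axis, 72 mm above the cart top and 7 mm below the top of the bar. Its x axis runs along the bar towards the pointer end, y across the bar (the direction to pinch), z up.
- knob_pointer (a point): Top of the pointer end of the bar, 32 mm from the axis, 79 mm above the cart top.
- third_mark (a point): The third click's mark on the dial plate, a black tick with three black dots, 50 mm from the knob's axis, 41 mm above the cart top, 0.6 rad clockwise of 12 o'clock. Going back counter-clockwise in steps of 0.4 rad come the two-dot mark, the one-dot mark and the plain rest tick; the pointer stands at this last one at the start.
- dial (a joint): Knob angle, rad, growing clockwise from above. 0: at rest on its stop. Clicks (light notches) at 0.4 (first), 0.8 (second), 1.2 (third); the next hump is at 1.4, the end stop at 1.5. Let go anywhere, clicks included, its spring turns it back to 0 within a second. Holding it at the third takes about 0.18 N m (up to 0.25 on the humps), or some 6 N across the bar's end.
- tray: Bystander: bamboo dice tray, 200 x 150 mm, 30 mm high, open on top, to the left or right of the timer. Origin: centre of its underside.
- gem0: Bystander: flat glass gem, 22 mm wide, 9 mm high, in the dice tray. Origin: centre of its underside.
- gem1: Bystander: as gem0.
- gem2: Bystander: as gem0.
- tin: Bystander: round steel token tin with a lid, 84 mm across, 62 mm high, beyond the timer. Origin: centre of its underside.
- mallet: Bystander: small wooden croquet mallet lying down beyond the timer, 212 mm long; red head 72 mm long and 32 mm thick at its +x end, 12 mm handle along its x. Origin: on the cart top, 60 mm from the head's middle.
- organizers: Bystander: two stacked clear compartment organizers, together 230 x 150 mm, 94 mm high, to the left or right of the timer. Origin: centre of the underside.
Mind the look-alikes: they are no part of the job. What is shaped like the timer but purple is not meant.

How it is judged:
On the way, in this order (a step that is already met when the one before it is completed fails the run):
1. the gripper turns the knob clockwise out of its rest position, through the first clicks (value of joint dial between 0.25 and 0.95 rad and contact force between the fingers and timer_knob above 0.5 N), for 0.05 s.
2. the knob is held at the third click for a second (value of joint dial between 1.05 and 1.35 rad and contact force between the fingers and timer_knob above 0.5 N), for 1 s.
At the end, for the whole second after the job is handed in: The knob stands still at the third click (dial between 1.05 and 1.35 rad, slower than 0.1 rad/s), the gripper's fingers still bearing on it with more than 0.5 N; tray, tin and mallet are within 20 mm of where they were (all of step 2 and velocity of joint dial between -0.1 and 0.1 rad/s and distance of each of tray, tin, mallet from where it was at the start of the episode below 0.02 m); the arm keeps its last pose, push and grip.
It fails at once if the dice tray, a gem, the tin or the mallet is shifted by more than 20 mm, or the robot bumps the organizers (distance of any of tray, tin, mallet, gem0, gem1, gem2 from where it was at the start of the episode above 0.02 m or contact force between any of the arm, the fingers and organizers above 3 N).
It also fails if it takes over 38 s, if anything falls off the work surface, if the arm or the gripper's body presses on something with over 40 N, if the wrist force passes 120 N, or if a joint passes its speed limit or range.

## Working session

There is one attempt and no reset: what is moved stays moved. The work goes in short steps, Python scripts to look and compute and a tool call to move; the robot and the scene stay as the last step left them, time stands still between calls to the robot, and variables do not carry over. Pictures are saved under pics/ and viewed, about 8 in all and at most 12, crops included, and the job is handed in when it is done.

Besides the shell and the picture viewer there is one more tool, called after "Call:" in YAML: its name, and indented under it one key for each argument. apply_moves: Moves the arm, as the interface text tells. Its arguments: {"type":"object","properties":{"deltas":{"type":"array"},"newtons":{"type":"number"}},"required":["deltas"]}

```bash
mkdir -p pics; python3 - <<'E'
from station import ctrl, imaging
import cv2
o=ctrl.get_obs(); print(o)
for n in("top","scene"):
    im=imaging.camera(n); cv2.imwrite(f"pics/{n}0.png",im); i=imaging.camera_info(n); print(n,i["K"],i["world_from_camera"])
E
```

```text
{'time_s': 0.0, 'qpos': array([ 1.17438234e+00,  3.00468253e-01,  1.52160654e+00, -2.51352610e-05,
        1.32067061e+00, -6.66014277e-02]), 'joint_vel': array([-0.00086093, -0.00148382,  0.00012391, -0.0007959 , -0.00024467,
        0.00027553]), 'tau': array([-1.30981261e-03, -5.31808913e+01, -3.52732694e+01,  7.07975356e-02,
        2.44443468e-02, -5.80396181e-05]), 'ee_pos': array([0.17803748, 0.52011891, 0.21587711]), 'eef_rot': array([-1.57074390e+00,  1.15181883e-03,  1.24099004e+00]), 'force': array([-0.03299404,  0.6804184 ,  1.27057771]), 'moment': array([ 0.01777951, -0.01071934,  0.02661142]), 'grip_width': 0.09381468123151626}
top [[473.33634058   0.         317.13284179]
 [  0.         473.33634058 199.19782694]
 [  0.           0.           1.        ]] [[-1.64881810e-02 -9.82179856e-01  1.87218775e-01  3.37586465e-01]
 [-9.99860222e-01  1.67153239e-02 -3.65464967e-04 -6.48275753e-03]
 [-2.77047013e-03 -1.87198632e-01 -9.82318175e-01  1.46475403e+00]
 [ 0.00000000e+00  0.00000000e+00  0.00000000e+00  1.00000000e+00]]
scene [[518.30017858   0.         321.21969177]
 [  0.         518.30017858 200.51595161]
 [  0.           0.           1.        ]] [[-8.41376575e-01  4.61112946e-01 -2.81887051e-01  1.00724232e+00]
 [ 5.40449311e-01  7.17897709e-01 -4.38790864e-01  6.40416064e-01]
 [ 3.39201953e-05 -5.21534017e-01 -8.53230489e-01  1.33827772e+00]
 [ 0.00000000e+00  0.00000000e+00  0.00000000e+00  1.00000000e+00]]
```

View pics/top0.png

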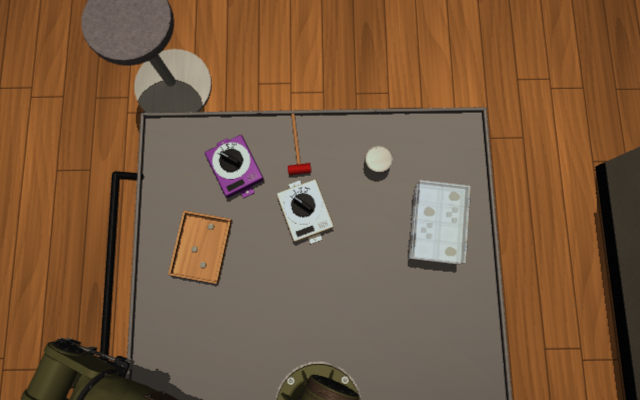

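View pics/scene0.png

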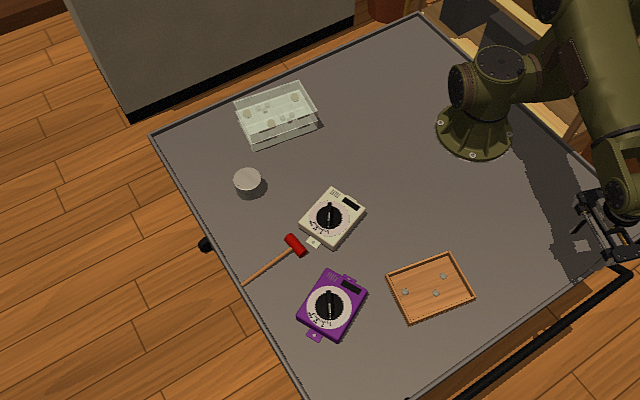

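The top view shows the candidates: the white timer at about (304, 208) and a purple one at (233, 162). The white case fits the description, so purple is the look-alike. Next I'll measure it and check it in an enlarged crop.

```bash
cat > h.py <<'E'
import numpy as np, cv2
def ray(info,px,z):
    K=info["K"];T=info["world_from_camera"]
    d=T[:3,:3]@np.linalg.solve(K,[px[0],px[1],1.]);c=T[:3,3]
    return c+d*(z-c[2])/d[2]
def proj(info,P):
    T=info["world_from_camera"];p=info["K"]@(T[:3,:3].T@(np.asarray(P)-T[:3,3]));return p[:2]/p[2]
E
python3 - <<'E'
from station import imaging
from h import *
for n,c in(("top",(304,208)),("scene",(333,216))):
    im=cv2.imread(f"pics/{n}0.png");i=imaging.camera_info(n)
    r=45;x0,y0=c[0]-r,c[1]-r;cr=im[y0:y0+2*r,x0:x0+2*r]
    hsv=cv2.cvtColor(cr,cv2.COLOR_BGR2HSV)
    w=((hsv[...,2]>140)&(hsv[...,1]<60)).astype(np.uint8)
    w=cv2.morphologyEx(w,cv2.MORPH_CLOSE,np.ones((3,3)))
    cs,_=cv2.findContours(w,0,2);k=max(cs,key=cv2.contourArea)
    P=np.array([ray(i,p[0]+[x0,y0],.04)[:2] for p in k])*1000
    print(n,"case",cv2.minAreaRect(P.astype(np.float32)))
    b=(hsv[...,2]<45).astype(np.uint8)
    cs,_=cv2.findContours(b,0,2)
    for q in sorted(cs,key=cv2.contourArea)[-3:]:
        (u,v),rad=cv2.minEnclosingCircle(q);print(" dark",cv2.contourArea(q),u+x0,v+y0,rad,ray(i,(u+x0,v+y0),.051))
    cv2.imwrite(f"pics/c_{n}.png",cv2.resize(cr,None,fx=4.4,fy=4.4,interpolation=cv2.INTER_CUBIC))
a=cv2.imread("pics/c_top.png");b=cv2.imread("pics/c_scene.png");cv2.imwrite("pics/c.png",np.hstack([a,b]))
E
```

```text
top case ((585.27001953125, 34.29236602783203), (171.60520935058594, 128.8038330078125), 20.051124572753906)
 dark 6.5 260.5 181.0 2.5000998973846436 [0.66673921 0.16555568 0.051     ]
 dark 33.0 304.5 230.5 7.905794143676758 [0.51200075 0.03249921 0.051     ]
 dark 259.5 302.6764717102051 205.0882339477539 11.432539939880371 [0.58958997 0.03714008 0.051     ]
scene case ((575.7715454101562, 26.862701416015625), (157.45962524414062, 122.98644256591797), 19.84830665588379)
 dark 0.0 363.0 216.0 9.999999747378752e-05 [0.50950119 0.08660434 0.051     ]
 dark 68.0 350.5 204.0 9.013978004455566 [0.51693454 0.03424101 0.051     ]
 dark 424.5 328.6692695617676 215.35416793823242 13.42040729522705 [0.59091297 0.03178509 0.051     ]
```

View pics/c.png

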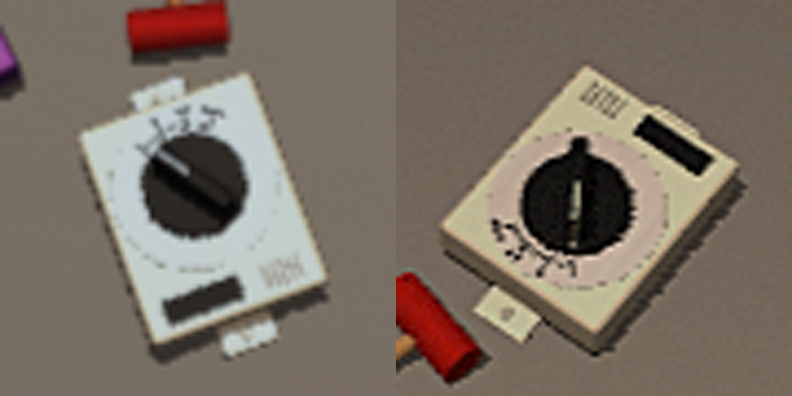

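The crop confirms the white timer with its black knob: the pointer's white line runs up-left to the plain rest tick, and the mallet head is just beyond. The knob is at about (0.590, 0.036). The case yaw is about 0.35, so the bar yaw is about 0.95 and the jaws need tool yaw of about -0.62. Now I'll approach at the current height.

Call:
apply_moves:
  deltas:
    - {"dp":[-0.0232,0,-0.039],"roll":0,"grip":-1}
    - {"dp":[-0.0232,0,-0.039],"roll":0,"grip":-1}
    - {"dp":[-0.0232,0,-0.039],"roll":0,"grip":-1}
    - {"dp":[-0.0232,0,-0.039],"roll":0,"grip":-1}
    - {"dp":[-0.0232,0,-0.039],"roll":0,"grip":-1}
    - {"dp":[-0.0232,0,-0.039],"roll":0,"grip":-1}
    - {"dp":[-0.0232,0,-0.039],"roll":0,"grip":-1}
    - {"dp":[-0.0232,0,-0.039],"roll":0,"grip":-1}
    - {"dp":[-0.0232,0,-0.039],"roll":0,"grip":-1}
    - {"dp":[-0.0232,0,-0.039],"roll":0,"grip":-1}

```text
time_s: 1.35
ee_pos: [0.4727, 0.1732, 0.2163]
eef_rot: [-1.571, 0.0, 1.241]
force: [-0.1, 0.5, -0.8]
grip_width: 0.0939
```

Call:
apply_moves:
  deltas:
    - {"dp":[-0.0232,0,-0.039],"roll":0,"grip":-1}
    - {"dp":[-0.0232,0,-0.039],"roll":0,"grip":-1}
    - {"dp":[-0.0232,0,-0.039],"roll":0,"grip":-1}
    - {"dp":[-0.0232,0,-0.039],"roll":0,"grip":-1}
    - {"dp":[0,0,0],"roll":0.18,"grip":-1}
    - {"dp":[0,0,0],"roll":0.18,"grip":-1}
    - {"dp":[0,0,0],"roll":0.18,"grip":-1}
    - {"dp":[0,0,0],"roll":0.18,"grip":-1}
    - {"dp":[0,0,0],"roll":0.18,"grip":-1}
    - {"dp":[0,0,0],"roll":0.18,"grip":-1}

```text
time_s: 2.6
ee_pos: [0.5893, 0.0362, 0.216]
eef_rot: [-1.571, 0.001, 0.155]
force: [0.6, -0.3, 0.4]
grip_width: 0.0943
```

Call:
apply_moves:
  deltas:
    - {"dp":[0,0,0],"roll":0.18,"grip":-1}
    - {"dp":[0,0,0],"roll":0.18,"grip":-1}
    - {"dp":[0,0,0],"roll":0.18,"grip":-1}
    - {"dp":[0,0,0],"roll":0.18,"grip":-1}
    - {"dp":[0,0,0],"roll":0.06,"grip":-1}
    - {"dp":[0,0,0],"roll":0,"grip":-1}

```text
time_s: 3.35
ee_pos: [0.5894, 0.0362, 0.2161]
eef_rot: [-1.571, 0.0, -0.618]
force: [0.5, -0.7, 0.4]
grip_width: 0.0942
```

```bash
python3 - <<'E'
from station import ctrl, imaging
from h import *
o=ctrl.get_obs(); i=imaging.camera_info("wrist"); im=imaging.camera("wrist")
cv2.imwrite("pics/w1.png",im);np.savez("w1",**i)
print(o["time_s"],o["ee_pos"],o["eef_rot"],o["qpos"],o["force"],i)
print(proj(i,(.59,.036,.079)))
E
```

```text
3.35 [0.58939383 0.03622476 0.21612342] [-1.57118082e+00  4.81364351e-04 -6.18467921e-01] [-6.21441383e-04  3.91206593e-01  1.39963931e+00 -3.54177012e-05
  1.35136185e+00  6.17854107e-01] [ 0.53327368 -0.68089132  0.36448891] {'K': array([[309.71493343,   0.        , 317.06033453],
       [  0.        , 309.71493343, 202.83527956],
       [  0.        ,   0.        ,   1.        ]]), 'world_from_camera': array([[ 0.81444968, -0.55573642, -0.1668195 ,  0.63921118],
       [-0.580233  , -0.77947931, -0.23609673,  0.10598519],
       [ 0.0011752 ,  0.28908309, -0.95730329,  0.38435436],
       [ 0.        ,  0.        ,  0.        ,  1.        ]])}
[317.22525742 196.61036301]
```

View pics/w1.png

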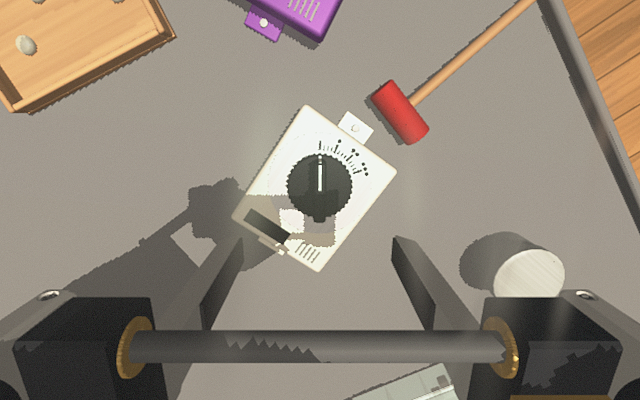

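The wrist view shows the knob at about (320, 185), with the pointer line pointing straight up in the image, so the bar lies nicely between the jaws. The tin, mallet and tray are clear of the fingers. Now I'll refine the knob's position.

```bash
python3 - <<'E'
from h import *
i=dict(np.load("w1.npz"));im=cv2.imread("pics/w1.png");x0,y0=260,125
cr=im[y0:240,x0:380];hsv=cv2.cvtColor(cr,cv2.COLOR_BGR2HSV)
b=cv2.morphologyEx((hsv[...,2]<75).astype(np.uint8),cv2.MORPH_CLOSE,np.ones((5,5)))
b=cv2.morphologyEx(b,cv2.MORPH_OPEN,np.ones((5,5)))
cs,_=cv2.findContours(b,0,2)
k=min([c for c in cs if cv2.contourArea(c)>1500],key=lambda c:abs(cv2.boundingRect(c)[0]))
P=np.array([ray(i,p[0]+[x0,y0],.051)[:2] for p in k])*1000
# top/side arc only (bar bulges toward the camera at the bottom)
s=np.array([p[0][1]+y0<205 for p in k]);Q=P[s]
A=np.c_[2*Q,np.ones(len(Q))];sol=np.linalg.lstsq(A,(Q**2).sum(1),rcond=None)[0]
print("knob",sol[:2],"r",np.sqrt(sol[2]+sol[:2]@sol[:2]),cv2.boundingRect(k))
m=((hsv[...,2]>130)).astype(np.uint8);m[:28]=0;m[75:]=0;m[:,:45]=0;m[:,75:]=0
ys,xs=np.nonzero(m);L=np.array([ray(i,(x+x0,y+y0),.079)[:2] for x,y in zip(xs,ys)])*1000
vx,vy,cx,cy=cv2.fitLine(L.astype(np.float32),cv2.DIST_L2,0,.01,.01).ravel()
print("line yaw",np.arctan2(vy,vx),cx,cy,len(L), L.min(0),L.max(0))
d=(sol[:2]-[cx,cy]);print("axis offset from line",vx*d[1]-vy*d[0])
E
```

```text
Traceback (most recent call last):
ValueError: min() iterable argument is empty
```

```bash
python3 - <<'E'
from h import *
i=dict(np.load("w1.npz"));im=cv2.imread("pics/w1.png");x0,y0=275,140
cr=im[y0:235,x0:365];g=cv2.cvtColor(cr,cv2.COLOR_BGR2GRAY)
t,_=cv2.threshold(g,0,255,cv2.THRESH_OTSU);print("otsu",t)
b=cv2.morphologyEx((g<min(t,100)).astype(np.uint8),cv2.MORPH_CLOSE,np.ones((3,3)))
cs,_=cv2.findContours(b,0,2);k=max(cs,key=cv2.contourArea)
P=np.array([ray(i,p[0]+[x0,y0],.051)[:2] for p in k])*1000
s=np.array([p[0][1]+y0<205 for p in k]);Q=P[s]
A=np.c_[2*Q,np.ones(len(Q))];sol=np.linalg.lstsq(A,(Q**2).sum(1),rcond=None)[0]
print("knob",sol[:2],"r",np.sqrt(sol[2]+sol[:2]@sol[:2]),cv2.boundingRect(k),cv2.contourArea(k))
m=(g>130).astype(np.uint8);m[:18]=0;m[55:]=0;m[:,:33]=0;m[:,60:]=0
ys,xs=np.nonzero(m);L=np.array([ray(i,(x+x0,y+y0),.079)[:2] for x,y in zip(xs,ys)])*1000
vx,vy,cx,cy=cv2.fitLine(L.astype(np.float32),cv2.DIST_L2,0,.01,.01).ravel()
print("line yaw",np.arctan2(vy,vx),cx,cy,len(L))
d=(sol[:2]-[cx,cy]);print("axis offset",vx*d[1]-vy*d[0])
E
```

```text
otsu 167.0
knob [594.05570813  38.10430082] r 35.10425626237946 (12, 14, 65, 69) 3159.0
line yaw 0.9469324 604.5983 52.491447 118
axis offset 0.15205765895139045
```

The circle fit gives the knob axis at (0.594, 0.038) with a 35 mm radius. The pointer line yaw is 0.947 and passes 0.2 mm from the axis. I'll correct for that, descend and pinch.

Call:
apply_moves:
  deltas:
    - {"dp":[0.002,0.03,0.0035],"roll":0.006,"grip":-1}
    - {"dp":[0,0.04,0],"roll":0,"grip":-1}
    - {"dp":[0,0.04,0],"roll":0,"grip":-1}
    - {"dp":[0,0.025,0],"roll":0,"grip":-1}
    - {"dp":[0,0.014,0],"roll":0,"grip":-1}
    - {"dp":[0,0,0],"roll":0,"grip":-1}
  newtons: 20

```text
time_s: 4.15
ee_pos: [0.593, 0.0379, 0.0671]
eef_rot: [-1.571, 0.001, -0.624]
force: [-0.2, 0.3, 0.4]
grip_width: 0.0942
```

Call:
apply_moves:
  deltas:
    - {"dp":[0,0,0],"roll":0,"grip":-0.4}
    - {"dp":[0,0,0],"roll":0,"grip":0.2}
    - {"dp":[0,0,0],"roll":0,"grip":0.6}
    - {"dp":[0,0,0],"roll":0,"grip":1}
    - {"dp":[0,0,0],"roll":0,"grip":1}
    - {"dp":[0,0,0],"roll":0,"grip":1}
    - {"dp":[0,0,0],"roll":0,"grip":1}
  newtons: 20

```text
time_s: 5.03
ee_pos: [0.5931, 0.0379, 0.0674]
eef_rot: [-1.571, 0.0, -0.625]
force: [0.2, 0.3, 0.4]
grip_width: 0.0272
```

Call:
apply_moves:
  deltas:
    - {"dp":[0,0,0],"roll":0,"grip":1}
    - {"dp":[0,0,0],"roll":0,"grip":1}
    - {"dp":[0,0,0],"roll":0,"grip":1}
    - {"dp":[0,0,0],"roll":0,"grip":1}
    - {"dp":[0,0,0],"roll":0,"grip":1}
  newtons: 50

```text
time_s: 5.65
ee_pos: [0.5933, 0.0378, 0.0674]
eef_rot: [-1.571, -0.0, -0.625]
force: [2.9, -1.2, -2.2]
grip_width: 0.0122
```

The bar is pinched at about 13 mm with small side forces. I'll turn it to about 0.6 first and check.

Call:
apply_moves:
  deltas:
    - {"dp":[0,0,0],"roll":0.08,"grip":1}
    - {"dp":[0,0,0],"roll":0.08,"grip":1}
    - {"dp":[0,0,0],"roll":0.08,"grip":1}
    - {"dp":[0,0,0],"roll":0.08,"grip":1}
    - {"dp":[0,0,0],"roll":0.08,"grip":1}
    - {"dp":[0,0,0],"roll":0.08,"grip":1}
    - {"dp":[0,0,0],"roll":0.08,"grip":1}
    - {"dp":[0,0,0],"roll":0.04,"grip":1}
    - {"dp":[0,0,0],"roll":0,"grip":1}

```text
time_s: 6.78
ee_pos: [0.5937, 0.0372, 0.0675]
eef_rot: [-1.57, -0.002, -1.226]
force: [6.6, -5.8, -4.1]
grip_width: 0.0125
```

```bash
python3 - <<'E'
from station import ctrl, imaging
from h import *
o=ctrl.get_obs(); print(o["time_s"],o["ee_pos"],o["eef_rot"],o["force"],o["moment"],o["grip_width"],o["qpos"])
im=imaging.camera("wrist")
cv2.imwrite("pics/w2.png",im)
E
```

```text
6.775 [0.59372189 0.03719846 0.06746665] [-1.56981183e+00 -1.50063960e-03 -1.22561060e+00] [ 6.5584291  -5.76418768 -4.08383683] [-1.18626214 -1.05383591  0.16424498] 0.012471479803354776 [ 1.48069065e-03  5.54246421e-01  1.52827875e+00 -1.24095741e-03
  1.05763521e+00  1.22769900e+00]
```

View pics/w2.png

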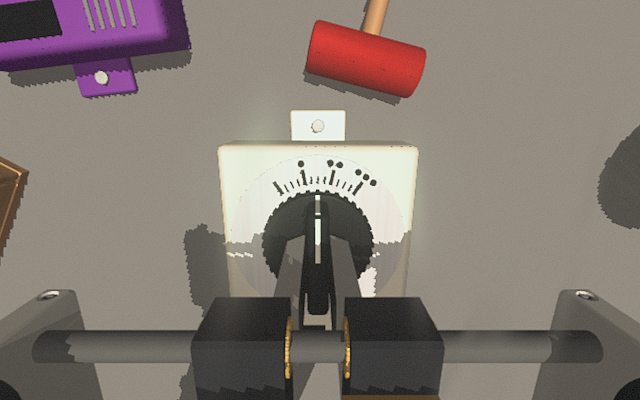

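The pointer is at (318, 205), midway between the one-dot and two-dot marks, so the knob follows the tool at about 0.6. Moment about z is 0.16 N m. I'll go on to 1.2.

Call:
apply_moves:
  deltas:
    - {"dp":[0,0,0],"roll":0.08,"grip":1}
    - {"dp":[0,0,0],"roll":0.08,"grip":1}
    - {"dp":[0,0,0],"roll":0.08,"grip":1}
    - {"dp":[0,0,0],"roll":0.08,"grip":1}
    - {"dp":[0,0,0],"roll":0.08,"grip":1}
    - {"dp":[0,0,0],"roll":0.08,"grip":1}
    - {"dp":[0,0,0],"roll":0.08,"grip":1}
    - {"dp":[0,0,0],"roll":0.04,"grip":1}
    - {"dp":[0,0,0],"roll":0,"grip":1}
    - {"dp":[0,0,0],"roll":0,"grip":1}

```text
time_s: 8.07
ee_pos: [0.5937, 0.0364, 0.0675]
eef_rot: [-1.569, -0.002, -1.825]
force: [6.2, -11.1, -2.9]
grip_width: 0.0126
```

```bash
python3 - <<'E'
from station import ctrl, imaging
from h import *
o=ctrl.get_obs(); print(o["time_s"],o["ee_pos"],o["eef_rot"],o["force"],o["moment"],o["grip_width"])
im=imaging.camera("wrist")
cv2.imwrite("pics/w3.png",cv2.resize(im[80:300,200:440],None,fx=2.5,fy=2.5,interpolation=cv2.INTER_CUBIC))
E
```

```text
8.075 [0.59374381 0.03644628 0.06749554] [-1.56884874e+00 -1.75456274e-03 -1.82510223e+00] [  6.17464108 -11.08418239  -2.94543723] [-2.11518843 -1.04624154  0.22390907] 0.012634551058686263
```

View pics/w3.png

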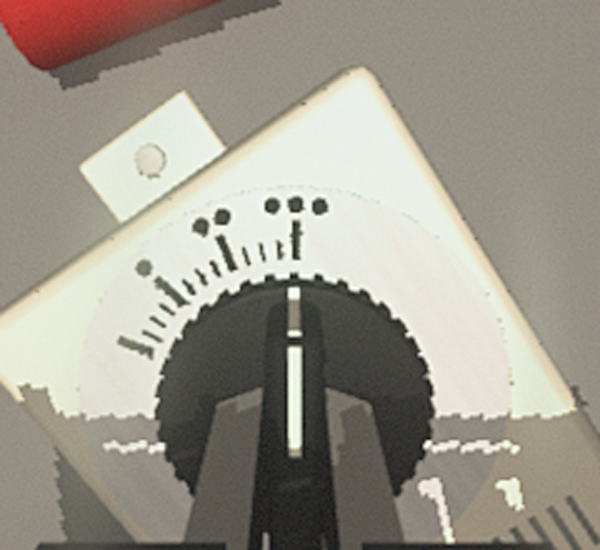

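The pointer line at crop x≈293 runs straight into the three-dot tick at x≈296, so the knob is at the third mark. I'll hold there for over a second before handing in.

Call:
apply_moves:
  deltas:
    - {"dp":[0,0,0],"roll":0,"grip":1}
    - {"dp":[0,0,0],"roll":0,"grip":1}
    - {"dp":[0,0,0],"roll":0,"grip":1}
    - {"dp":[0,0,0],"roll":0,"grip":1}
    - {"dp":[0,0,0],"roll":0,"grip":1}
    - {"dp":[0,0,0],"roll":0,"grip":1}
    - {"dp":[0,0,0],"roll":0,"grip":1}
    - {"dp":[0,0,0],"roll":0,"grip":1}
    - {"dp":[0,0,0],"roll":0,"grip":1}
    - {"dp":[0,0,0],"roll":0,"grip":1}

```text
time_s: 9.38
ee_pos: [0.5937, 0.0364, 0.0675]
eef_rot: [-1.569, -0.002, -1.825]
force: [6.8, -11.1, -4.2]
grip_width: 0.0126
```

```bash
python3 - <<'E'
from station import ctrl, imaging
from h import *
o=ctrl.get_obs(); print(o["time_s"],o["ee_pos"],o["eef_rot"],o["force"],o["moment"],o["grip_width"])
im=imaging.camera("wrist")
cv2.imwrite("pics/w4.png",im)
E
```

```text
9.375 [0.59372415 0.03642358 0.06746189] [-1.56890778e+00 -1.78605672e-03 -1.82507545e+00] [  6.76391786 -11.05975091  -4.21111694] [-2.17031793 -1.04965648  0.19099838] 0.012647500843554354
```

View pics/w4.png

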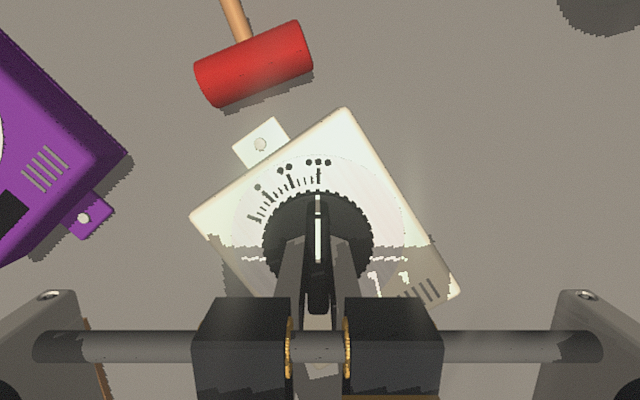

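The pointer at (318, 205) is still on the three-dot tick at (318, 175). The pose is unchanged after 1.3 s and the grip is firm.

```bash
python3 -c "
from station import ctrl
print(ctrl.hand_in())"
```

```text
the job is handed in; nothing more can be done
None
```

I turned the white timer's black knob clockwise through the first two clicks to the three-dot mark, and the gripper is still holding it there. The job is handed in; it reports no verdict.

- **Position:** the tool turned 1.20 rad in total. The last wrist pictures show the pointer line on the three-dot tick, and the pose did not change over 1.3 s of holding.
- **Grip:** the bar is pinched at 50 N with about 0.19 N m on the wrist, close to the 0.18 N m the spring should need. The gripper reads 12.6 mm across the 13 mm bar. About 13 N of sideways force remains, probably from a grip slightly off the axis, well under the limits.
- **Surroundings:** the arm stayed clear of the tray, gems, tin, mallet and organizers, and the force readings showed no bump on the way. I did not measure their positions again at the end.
- **Disagreement:** the top camera put the knob about 4 mm from where the wrist camera did. I used the closer wrist view.

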